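# Check the turntable's wood for damp under the watering can

## Task

The watering can has been left standing on the bonsai turntable, and the wooden top must be checked for damp before it is oiled. Lift the can off and stand it upright inside the drip tray without dropping it, then draw the moisture meter out of its holder and press its ball tip gently on the round plug in the middle of the turntable, the meter upright and the sprung tip pushed in about half its travel, never hard down. Finish still holding the meter like that, gripped and steady on the plug for the reading, and leave the pot, the pliers and the spatula where they are.

Things in the scene. Friction and masses are not known exactly. Their poses are not given: they have to be found in the camera images.
- turntable: Bonsai turntable, fixed to the trolley: dark cast foot 170 mm across, and on it a round light wooden top 230 mm across, 22 mm thick, whose flat upper face is 60 mm above the trolley top (z = 0). The top turns stiffly about the vertical axis through its middle. Origin: centre of the foot's underside, z up
- plug (a point): The marked spot: centre of the flush round end-grain plug, 28 mm across, in the middle of the turntable's wooden top, at the level of its upper face; hidden beneath the can at the start
- can: Empty steel watering can, 0.34 to 0.55 kg: round body 104 mm across and 105 mm high, a tube handle over its open top, a thin spout with a brass rose reaching 137 mm from the can's axis along its +x. Origin: centre of its flat underside; z up, x towards the spout. It stands on the turntable at the start
- can_handle (a point): Middle of the can's handle bar, 165 mm above the can's underside, on its axis and within a few mm of being over the centre of mass. The bar is a round tube 11 mm thick, straight and level along the can's x for 90 mm, with 54 mm free below it
- tray: Loose grey plastic drip tray, 200 mm (its x) by 160 mm (its y), 24 mm high, walls and floor 3 mm thick, beside the turntable on one side or the other. Origin: centre of its underside
- holder: Fixed black holder block, 64 by 70 mm and 82 mm high, beside the turntable on the side away from the tray; the meter stands in its socket, tip down, its case 26 mm deep in the socket with 1.5 to 2 mm play and its tip hanging free in a 22 mm square shaft. Origin: centre of its underside
- meter_grip (a point): Point to grip on the axis of the moisture meter (0.18 kg), 30 mm below the top of its case. The case is an upright grey box, 26 mm (its x, display on the +x face) by 36 mm (its y) by 125 mm high; z points up the meter, away from the tip. Below the case are a collar 18 mm across and 18 mm long and the sprung ball probe. With the probe out, its tip is 145 mm below this point; the case's underside is 95 mm below this point
- probe_tip (a point): Lowest point of the ball (16 mm across) at the end of the meter's probe, on the meter's axis; moves with the probe
- probe (a joint): How far the sprung probe is pushed up into the meter: 0 = fully out, 0.012 m = hard against its stop. It starts to move at 1 N and takes 0.5 N more per mm (4 N at half travel, 7 N at the stop)
- pot: Bystander: shallow round grey ceramic bonsai pot, 180 mm across, 56 mm high, on the trolley beyond the turntable. Origin: centre of its underside
- pliers: Bystander: dark steel jin pliers, 170 mm long, 14 mm high, lying on the trolley beyond the turntable. Origin: under the pivot; x towards the jaws
- spatula: Bystander: flat wooden spatula, 314 mm long and 8 mm thick, lying on the trolley beyond the turntable. Origin: near its middle, on its underside; x points along it to the blade
Things that resemble listed ones, but are neither listed nor needed, are in the scene too. There is more than one size of the holder; the one meant has the size given above.

How it is judged:
On the way, in this order (a step that is already met when the one before it is completed fails the run):
1. the can is lifted clear of the turntable, carried by the gripper alone (z of can in the frame of turntable above 0.075 m and contact force between can and turntable below 0.05 N and contact force between the fingers and can above 1 N), for 0.1 s.
2. the can stands upright on the floor of the drip tray, let go and at rest (z of can in the frame of tray below 0.008 m and x of can in the frame of tray between -0.06 and 0.06 m and y of can in the frame of tray between -0.04 and 0.04 m and angle between can's own z axis and vertical below 0.08 rad and contact force between can and tray above 1 N and contact force between the fingers and can below 0.05 N and linear speed of can below 0.02 m/s), for 0.2 s.
3. the meter is drawn out of its holder in the gripper (height (world z) of probe_tip above 0.07 m and contact force between meter and holder below 0.05 N and contact force between the fingers and meter above 1 N), for 0.1 s.
At the end, for the whole second after the job is handed in: Meter still gripped, still, upright within 0.12 rad, ball within 10 mm of the plug's centre, probe in by 2.5 to 9.5 mm, pressing the turntable with 1.5 to 7 N, clear of holder and can; can upright (0.08 rad) on the tray's floor, not touched by the gripper (horizontal distance between probe_tip and plug below 0.01 m and contact force between meter and turntable between 1.5 and 7 N and value of joint probe between 0.0025 and 0.0095 m and angle between meter_grip's own z axis and vertical below 0.12 rad and contact force between the fingers and meter above 2 N and linear speed of meter below 0.01 m/s and contact force between meter and holder below 0.05 N and contact force between each of meter, the fingers and can below 0.05 N and z of can in the frame of tray below 0.008 m and x of can in the frame of tray between -0.06 and 0.06 m and y of can in the frame of tray between -0.04 and 0.04 m and angle between can's own z axis and vertical below 0.08 rad and contact force between can and tray above 1 N); the arm keeps its last pose, push and grip.
It fails at once if the meter is pressed hard down on the turntable (over 15 N) (contact force between meter and turntable above 15 N).
It fails at once if the can is let fall (over 0.5 m/s out of the gripper) (contact force between the fingers and can below 0.05 N and linear speed of can above 0.5 m/s).
It fails at once if the can is tipped over (more than 0.6 rad) (angle between can's own z axis and vertical above 0.6 rad).
It fails at once if the pot, the pliers or the spatula is moved more than 30 mm (distance of any of pot, pliers, spatula from where it was at the start of the episode above 0.03 m).
It also fails if it takes over 54 s, if anything falls off the work surface, if the arm or the gripper's body presses on something with over 40 N, if the wrist force passes 120 N, or if a joint passes its speed limit or range.

## Robot

A 7-joint arm with a two-finger parallel gripper is mounted at the origin on the work surface. World frame = base frame: x ahead of the robot, y to its left, z up, the work surface at z = 0. Lengths are in m, angles in rad, forces in N, time in s.
With the tool pointing down it reaches from about 0.425 to 0.925 m from the base axis. Payload 6.8 kg.
Tool frame: the origin (TCP) lies at the very end of the fingers, on their centre line; the grasp point (between the pads) lies 19 mm behind it; z points along the fingers, y is the line along which they close (so a half turn about z gives the same grasp; the last joint's range is limited). The gripper opens to 85 mm and grips with 20 to 120 N. Pads are 22 mm wide; open, the fingers measure 114 mm over their backs; the gripper's body (76 mm by 85 mm) begins 54 mm behind the grasp point. The pads swing forward as they close: fully open they stand 13 mm farther back than shut.
Start: joints at [-1.249, 0.477, 0.022, 1.555, -0.011, 1.109, -0.083], TCP at [0.281, 0.614, 0.231] pointing down, gripper open.
Joint ranges: [-2.96, 2.96], [-0.34, 2.1], [-1.41, 1.46], [0.24, 2.44], [-1.37, 4.51], [0.17, 1.92], [-2.96, 2.96]. Speed limits (rad/s): [2.39, 2.39, 3.14, 3.14, 3.14, 3.14, 3.14].

## Interface

Orientations are given as a rotation vector (axis times angle).
In Python, from bench import monitor, optics, r gives the robot as it stands.
- The arm moves only by the shell command python3 -m crank 'ROWS' [OPENING] [FORCE]. ROWS is JSON, a list of rows, each a list of 2 entries, a list of its own where there are three numbers: the shift along the tool's x, y, z in cm, then the turn, a rotation vector about the tool's x, y, z in rad. A call has 1 to 5 rows; each row shifts and turns the commanded pose from where the row before left it, along the tool's axes as they then stand; what a row does not reach is not made up. A row lasts 1/10 s, in which the tool goes at most 50 mm and 8.59 degrees, less where a joint would pass 70% of its speed; a pose out of reach is approached as far as the arm can. A call is refused whole if a number of a shift passes 5 or a number of a turn 0.15, either way. A call with a gripper value outside its range is refused whole. OPENING is the finger opening in cm, from 0 to 8.54, set as the call begins (- or left out, the last holds). The fingers move at their own pace and stop on an object; FORCE is the grip in N (left out, the last holds). Time passes only in rows, so rows that do not move let the fingers close. It gives the time, the measured TCP pose, the force, the opening and the grip force at its end, in the units of the state.
- monitor.get_obs(): the state, without advancing time (a new reading comes with each control period).
- optics.grab_frame(name): name is "scene" or "top"; returns (picture, depth): 384x512x3 uint8, red, green, blue; 384x512 float32, m along the optical axis (not along the pixel's ray), 0 where there is no reading.
- optics.camera_model(name): a dict with "vertical_fov" (degrees; the focal length in pixels is half the picture's height over the tangent of half this angle, whatever the lens; pixels are square), "cx", "cy" (the principal point, pixels), "R" (3x3) and "t" (3): a world point X has camera coordinates R X + t. Camera axes: x right, y down, z forward; pixel columns grow to the right and rows downward; lengths in m; the calibration is good to about 2 mm. A picture is of the moment at which its call begins. camera_model takes no time and is no camera call.
- r.hand_in(): hands the job in; it is judged then, once.
The state is a dict: "clock": time; "joints": joint angles; "qvel": joint speeds; "tau": joint torques, N m; "tcp_pos": TCP position; "orientation": TCP orientation; "contact_force": force on the tool from outside, world axes, zero at the start; "moment": the same for the moment, N m; "grip_width": finger opening in m; "gripper_force": force on a finger pad.
Only numpy, scipy, OpenCV 4.12 (cv2) and the standard library are available. Lean on these libraries where they do the work, as an engineer would, in place of code of your own. Each camera call takes 0.05 s, during which the arm holds its last target. There are 200 camera calls.

## Working session

There is one attempt and no reset: what is moved stays moved. The work goes in short steps, Python scripts to look and compute and a shell command to move; the robot and the scene stay as the last step left them, time stands still between calls to the robot, and variables do not carry over. Pictures are saved under pics/ and viewed, at most 10 in all, crops included, and the job is handed in when it is done.

```bash
mkdir -p pics; cat > h.py <<'E'
from bench import monitor, optics, r
import numpy as np, cv2
from scipy.spatial.transform import Rotation as Ro
def grab(n):
    im,d=optics.grab_frame(n); np.savez(f'{n}.npz',im=im,d=d); return im,d
def load(n):
    z=np.load(f'{n}.npz'); return z['im'],z['d']
def cloud(n,d):
    m=optics.camera_model(n); f=d.shape[0]/2/np.tan(np.radians(m['vertical_fov'])/2)
    v,u=np.mgrid[:d.shape[0],:d.shape[1]]
    c=np.stack([(u-m['cx'])/f*d,(v-m['cy'])/f*d,d],-1)
    return (c-np.array(m['t']))@np.array(m['R'])
def state():
    s=monitor.get_obs()
    for k in ['clock','tcp_pos','orientation','contact_force','grip_width','gripper_force','joints']: print(k,np.round(s[k],4))
    print(Ro.from_rotvec(s['orientation']).as_matrix().round(3))
    return s
def save(im,name,s=1): cv2.imwrite(f'pics/{name}.png',cv2.resize(im,None,fx=s,fy=s,interpolation=cv2.INTER_CUBIC)[...,::-1])
E
python3 - <<'E'
from h import *
for n in['scene','top']:
    im,d=grab(n); save(im,n+'0',1.5); print(optics.camera_model(n))
state()
E
```

```text
{'vertical_fov': 56.12979491040801, 'cx': 253.44919831978353, 'cy': 184.75552594468294, 'R': array([[-0.39795272,  0.91727939,  0.0152365 ],
       [ 0.78344331,  0.34843694, -0.51459526],
       [-0.47733658, -0.19284765, -0.85729783]]), 't': array([ 0.20027441, -0.38255156,  1.36788198])}
{'vertical_fov': 43.71897734886893, 'cx': 255.67525683434732, 'cy': 189.36659867058927, 'R': array([[ 0.02815232, -0.99940242,  0.02005621],
       [-0.98866414, -0.03079888, -0.14695119],
       [ 0.14748108, -0.01569183, -0.98894039]]), 't': array([0.00366698, 0.58081757, 1.48750946])}
clock 0.1
tcp_pos [0.2811 0.6131 0.2304]
orientation [-6.6990e-01 -3.0691e+00  2.6000e-03]
contact_force [ 0.0221 -0.4358 -0.5158]
grip_width 0.0856
gripper_force 0.0
joints [-1.2491  0.4777  0.0224  1.5564 -0.0115  1.1093 -0.0831]
[[-0.909  0.417 -0.001]
 [ 0.417  0.909 -0.002]
 [-0.    -0.002 -1.   ]]
```

View pics/top0.png

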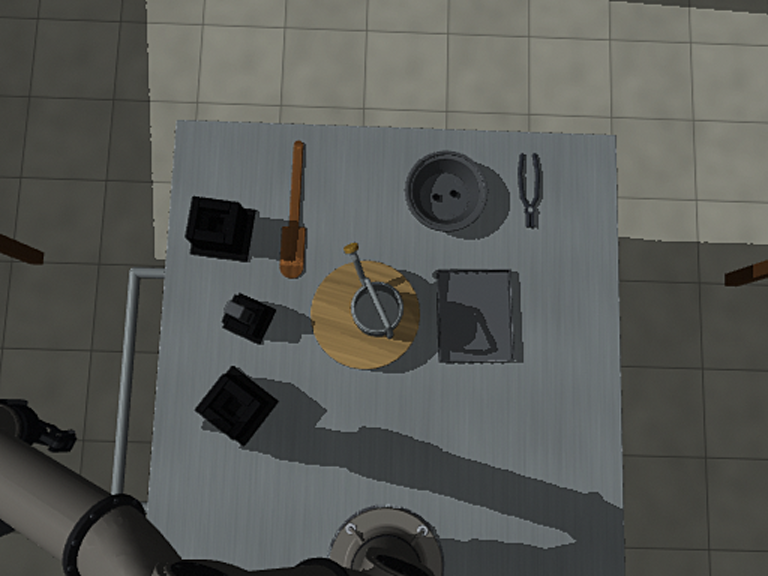

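View pics/scene0.png

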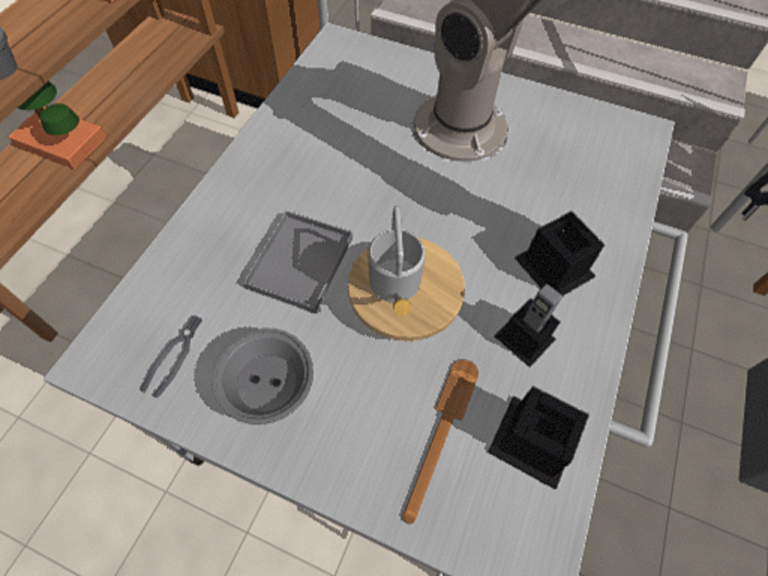

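The pictures show three black blocks: top-view pixels (223,229), (248,318) and (236,405), with the scene-view counterparts (540,435), (530,325) and (565,250). Only the small middle one holds the meter; the other two are empty, larger blocks. The can stands off-centre on the turntable at (377,308), with its handle running to the spout at (352,248). The tray is at (478,315), on the right.

```bash
cat > m.py <<'E'
from h import *
P={n:cloud(n,load(n)[1]) for n in['scene','top']}; I={n:load(n)[0] for n in P}
def sel(n,x0,x1,y0,y1,z0,z1,inv=False):
    p=P[n];return (p[...,0]>x0)&(p[...,0]<x1)&(p[...,1]>y0)&(p[...,1]<y1)&(p[...,2]>z0)&(p[...,2]<z1)
def pix(n,u,v): return P[n][int(v/1.5),int(u/1.5)].round(4)
for u,v in[(377,308),(360,340),(478,315),(235,305),(248,318),(335,310)]: print('top',(u,v),pix('top',u,v))
for n in P:
    print(n)
    # wood circle by colour+height
    im=I[n].astype(int); wood=(im[...,0]-im[...,2]>40)&sel(n,.3,.75,-.2,.25,.05,.068)
    k=P[n][wood]; h=cv2.convexHull(k[:,:2].astype(np.float32)); c,rr=cv2.minEnclosingCircle(h); print('wood',c,rr,np.median(k[:,2]))
    m=sel(n,.3,.75,-.2,.25,.215,.24); k=P[n][m]; 
    if len(k)>5:
        q=cv2.minAreaRect(k[:,:2].astype(np.float32)); print('handle',len(k),q,k[:,2].max(),k.mean(0))
    c=wood; pts=P[n][sel(n,.3,.75,-.45,-.08,.015,.032)]
    print('tray',len(pts),cv2.minAreaRect(pts[:,:2].astype(np.float32)), np.percentile(pts,[1,99],axis=0).round(3).tolist())
    for z0,z1 in[(.07,.09),(.12,.19),(.174,.19)]:
        pts=P[n][sel(n,.35,.65,.17,.40,z0,z1)]
        if len(pts)>3:print('holder/meter',z0,len(pts),cv2.minAreaRect(pts[:,:2].astype(np.float32)),np.median(pts,0).round(3))
E
python3 m.py; python3 - <<'E'
from h import *
a=load('scene')[0][180:260,310:410]; b=load('top')[0][180:240,140:220]
save(a,'crop1',6)
E
```

```text
top (377, 308) [0.5085 0.0356 0.2266]
top (360, 340) [0.4601 0.0667 0.0684]
top (478, 315) [ 0.5252 -0.1863 -0.0031]
top (235, 305) [0.5112 0.3091 0.1807]
top (248, 318) [0.4926 0.2937 0.1118]
top (335, 310) [0.5211 0.1219 0.0674]
scene
wood (0.5160667896270752, 0.05950068682432175) 0.11456454545259476 0.059712626265957865
handle 154 ((0.5189948081970215, 0.035508789122104645), (0.10562274605035782, 0.010716226883232594), 26.04711151123047) 0.2329531444765872 [0.52561012 0.03857402 0.22799424]
tray 532 ((0.5873280763626099, -0.1954183727502823), (0.3273678123950958, 0.2223876714706421), 1.5987733602523804) [[0.424, -0.281, 0.015], [0.748, -0.084, 0.031]]
holder/meter 0.07 470 ((0.49550122022628784, 0.3098916709423065), (0.08168597519397736, 0.298723965883255), 83.417236328125) [0.512 0.311 0.081]
holder/meter 0.12 311 ((0.5045966506004333, 0.3090292513370514), (0.036049868911504745, 0.0288910660892725), 67.54296112060547) [0.512 0.308 0.17 ]
holder/meter 0.174 137 ((0.5031434297561646, 0.30949461460113525), (0.03568479046225548, 0.02578495442867279), 68.42372131347656) [0.506 0.309 0
[... 182 characters left out ...]
0648310780525), 26.082700729370117) 0.23813873202424243 [0.51375167 0.03376235 0.22969183]
tray 346 ((0.5851237177848816, -0.1930178999900818), (0.32942256331443787, 0.2232210636138916), 0.01576169952750206) [[0.421, -0.302, 0.015], [0.749, -0.085, 0.031]]
holder/meter 0.07 326 ((0.506181001663208, 0.3160915970802307), (0.31001970171928406, 0.10271701961755753), 11.17560863494873) [0.497 0.304 0.083]
holder/meter 0.12 178 ((0.5029053688049316, 0.33129721879959106), (0.3077996075153351, 0.08412404358386993), 9.536229133605957) [0.5   0.308 0.179]
holder/meter 0.174 115 ((0.502649188041687, 0.3086744248867035), (0.03626100346446037, 0.025704938918352127), 65.29891204833984) [0.502 0.308 0.181]
```

View pics/crop1.png

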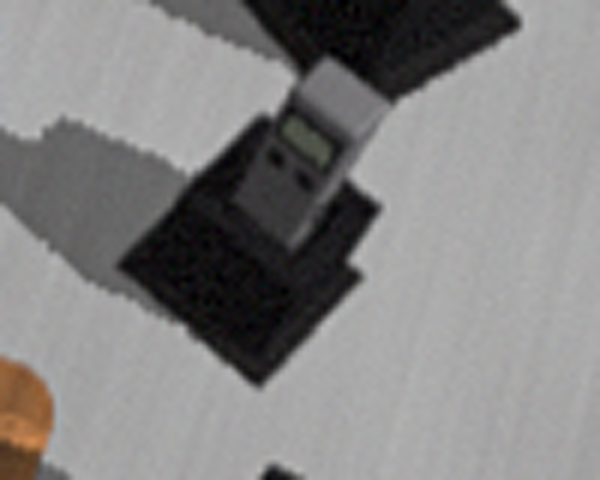

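The crop shows the grey box with its display, about (305,140) in the crop, in the small middle holder. That's the meter I want. Next I'll measure the tray and fly to above the can handle.

```bash
cat >> m.py <<'E'
print('----')
for n in P:
    pts=P[n][sel(n,.38,.66,-.33,-.08,.017,.03)]; print(n,cv2.minAreaRect(pts[:,:2].astype(np.float32)),np.percentile(pts,[2,98],axis=0).round(3).tolist())
    k=P[n][sel(n,.38,.66,-.05,.14,.15,.172)];print('rim',len(k),cv2.minEnclosingCircle(k[:,:2].astype(np.float32)))
E
python3 m.py | sed -n '/----/,$p'
python3 -m crank '[[[0,0,-2],[0,0,0]],[[0,0,-2],[0,0,0]]]' 6
for i in 1 2 3; do python3 -m crank '[[[-2.28,-2.13,0],[0,0,0]],[[-2.28,-2.13,0],[0,0,0]],[[-2.28,-2.13,0],[0,0,0]],[[-2.28,-2.13,0],[0,0,0]],[[-2.28,-2.13,0],[0,0,0]]]' >/dev/null; done
python3 -m crank '[[[-2.28,-2.13,0],[0,0,0]],[[-2.28,-2.13,0],[0,0,0]],[[-2.28,-2.13,0],[0,0,0]],[[-2.28,-2.13,0],[0,0,0]],[[-2.28,-2.13,0],[0,0,0]]]'
python3 -m crank '[[[0,0,0],[0,0,-0.11]],[[0,0,0],[0,0,-0.11]],[[0,0,0],[0,0,-0.11]],[[0,0,0],[0,0,-0.11]]]' >/dev/null
python3 -m crank '[[[0,0,0],[0,0,-0.11]],[[0,0,0],[0,0,-0.11]],[[0,0,0],[0,0,-0.11]],[[0,0,0],[0,0,-0.11]],[[0,0,0],[0,0,0]]]'
python3 - <<'E'
from h import *
state()
im,d=grab('scene'); save(im[100:260,200:400],'above',4)
E
```

```text
----
scene ((0.524837076663971, -0.1773538589477539), (0.20399287343025208, 0.16261175274848938), 2.3512892723083496) [[0.424, -0.258, 0.017], [0.627, -0.094, 0.026]]
rim 317 ((0.5384045243263245, 0.03865605220198631), 0.0786469578742981)
top ((0.5238404273986816, -0.1767730712890625), (0.20116865634918213, 0.16092988848686218), 2.3510429859161377) [[0.421, -0.26, 0.017], [0.625, -0.094, 0.029]]
rim 217 ((0.5320541262626648, 0.0460885688662529), 0.08346152305603027)
clock: 0.3
tcp_pos: [0.2809, 0.6129, 0.2704]
orientation: [-0.67, -3.069, 0.005]
contact_force: [0.4, 0.1, 0.4]
grip_width: 0.0602
gripper_force: 0.0
clock: 2.3
tcp_pos: [0.5183, 0.0351, 0.2711]
orientation: [-0.67, -3.069, 0.0]
contact_force: [-0.3, 0.4, 0.3]
grip_width: 0.0602
gripper_force: 0.0
clock: 3.2
tcp_pos: [0.518, 0.0363, 0.271]
orientation: [0.702, -3.061, -0.0]
contact_force: [0.1, -0.0, 1.1]
grip_width: 0.0599
gripper_force: 0.0
clock 3.2
tcp_pos [0.518  0.0363 0.271 ]
orientation [ 7.0230e-01 -3.0614e+00 -1.0000e-04]
contact_force [ 1.2320e-01 -1.0000e-04  1.0583e+00]
grip_width 0.0599
gripper_force 0.0
joints [-0.4172  0.1793  0.2607  1.891  -0.0522  1.0785  1.8861]
[[-0.9   -0.436 -0.001]
 [-0.436  0.9   -0.   ]
 [ 0.001  0.    -1.   ]]
```

View pics/above.png

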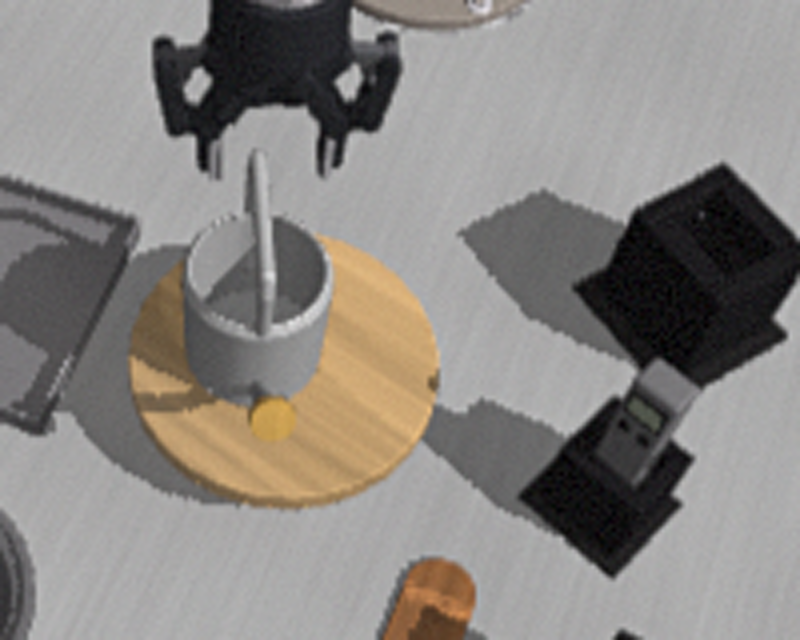

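The picture shows the fingers at (210,170) and (325,170) straddling the handle bar, whose near end is at (258,160). Descending to grip it.

```bash
python3 -m crank '[[[0,0,1.65],[0,0,0]],[[0,0,1.65],[0,0,0]],[[0,0,1.65],[0,0,0]],[[0,0,1.65],[0,0,0]],[[0,0,0],[0,0,0]]]'
python3 -m crank '[[[0,0,0],[0,0,0]],[[0,0,0],[0,0,0]],[[0,0,0],[0,0,0]],[[0,0,0],[0,0,0]],[[0,0,0],[0,0,0]]]' 0 70
python3 -m crank '[[[0,0,0],[0,0,0]],[[0,0,0],[0,0,0]],[[0,0,0],[0,0,0]]]'
python3 -m crank '[[[0,0,-0.5],[0,0,0]],[[0,0,-0.5],[0,0,0]],[[0,0,-0.5],[0,0,0]],[[0,0,-0.5],[0,0,0]],[[0,0,-0.5],[0,0,0]]]'
python3 -m crank '[[[0,0,-1],[0,0,0]],[[0,0,-0.7],[0,0,0]],[[0,0,0],[0,0,0]],[[0,0,0],[0,0,0]]]'
python3 - <<'E'
from h import *
s=state(); R=Ro.from_rotvec(s['orientation']).as_matrix()
p=np.array(s['tcp_pos']); print(R.T@(np.array([.524+.0015,-.177+.0015,p[2]])-p)*100)
E
```

```text
clock: 3.75
tcp_pos: [0.5166, 0.0362, 0.2033]
orientation: [0.696, -3.059, 0.0]
contact_force: [-0.6, 0.4, -0.1]
grip_width: 0.0601
gripper_force: 0.0
clock: 4.25
tcp_pos: [0.5191, 0.036, 0.2062]
orientation: [-0.7, 3.061, -0.001]
contact_force: [0.9, -1.8, 4.5]
grip_width: 0.0084
gripper_force: 68.3
clock: 4.55
tcp_pos: [0.5191, 0.036, 0.2061]
orientation: [-0.7, 3.061, -0.001]
contact_force: [1.3, -2.6, 5.8]
grip_width: 0.0085
gripper_force: 68.5
clock: 5.05
tcp_pos: [0.5181, 0.0364, 0.2305]
orientation: [0.701, -3.062, -0.0]
contact_force: [-0.7, 0.2, -3.2]
grip_width: 0.0083
gripper_force: 68.3
clock: 5.45
tcp_pos: [0.5183, 0.0364, 0.2475]
orientation: [-0.701, 3.062, 0.0]
contact_force: [0.4, 0.5, -4.2]
grip_width: 0.009
gripper_force: 68.3
clock 5.45
tcp_pos [0.5183 0.0364 0.2475]
orientation [-7.0110e-01  3.0618e+00  2.0000e-04]
contact_force [ 0.3753  0.5387 -4.2116]
grip_width 0.009
gripper_force 68.3113
joints [-0.4139  0.2031  0.2595  1.9198 -0.0607  1.0256  1.893 ]
[[-0.9   -0.435  0.   ]
 [-0.435  0.9    0.   ]
 [-0.001 -0.    -1.   ]]
[ 8.57637004e+00 -1.93906519e+01 -4.34717209e-03]
```

```bash
python3 -m crank '[[[0.3,-0.7,0],[0,0,0]],[[0.6,-1.3,0],[0,0,0]],[[0.7,-1.6,0],[0,0,0]],[[0.7,-1.6,0],[0,0,0]],[[0.7,-1.6,0],[0,0,0]]]'
python3 -m crank '[[[0.7,-1.6,0],[0,0,0]],[[0.7,-1.6,0],[0,0,0]],[[0.7,-1.6,0],[0,0,0]],[[0.7,-1.6,0],[0,0,0]],[[0.7,-1.6,0],[0,0,0]]]'
python3 -m crank '[[[0.7,-1.6,0],[0,0,0]],[[0.6,-1.4,0],[0,0,0]],[[0.5,-1.0,0],[0,0,0]],[[0.3,-0.5,0],[0,0,0]],[[0,0,0],[0,0,0]]]'
python3 - <<'E'
from h import *
state()
im,d=grab('scene'); save(im[60:260,120:370],'carry',3)
E
```

```text
clock: 5.95
tcp_pos: [0.5205, -0.0402, 0.247]
orientation: [0.699, -3.062, 0.001]
contact_force: [-0.2, 0.2, -3.6]
grip_width: 0.0087
gripper_force: 68.3
clock: 6.45
tcp_pos: [0.5235, -0.1275, 0.247]
orientation: [0.699, -3.062, 0.001]
contact_force: [-0.2, -0.0, -4.1]
grip_width: 0.009
gripper_force: 68.3
clock: 6.95
tcp_pos: [0.5243, -0.176, 0.2471]
orientation: [0.698, -3.062, 0.0]
contact_force: [0.8, 0.3, -3.7]
grip_width: 0.0084
gripper_force: 68.3
clock 6.95
tcp_pos [ 0.5243 -0.176   0.2471]
orientation [ 6.9830e-01 -3.0625e+00  3.0000e-04]
contact_force [ 0.8026  0.2719 -3.6779]
grip_width 0.0084
gripper_force 68.3086
joints [-0.105   0.2686  0.3838  1.8527 -0.1149  1.0423  2.3437]
[[-0.901 -0.434 -0.   ]
 [-0.434  0.901 -0.   ]
 [ 0.001 -0.    -1.   ]]
```

View pics/carry.png

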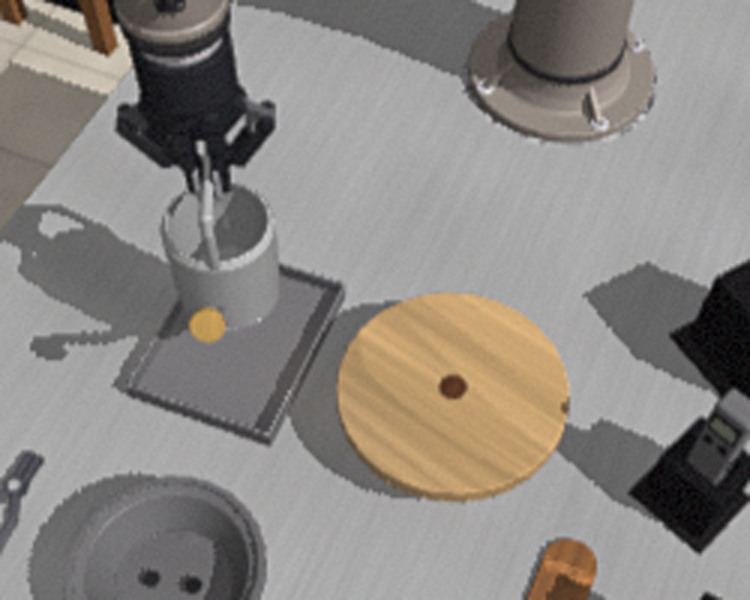

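The picture shows the can hanging upright above the tray (can base about (225,315)), and the brown plug is now exposed at (453,387). Lowering the can.

```bash
python3 -m crank '[[[0,0,1.5],[0,0,0]],[[0,0,2],[0,0,0]],[[0,0,2],[0,0,0]],[[0,0,1.5],[0,0,0]],[[0,0,1],[0,0,0]]]'
python3 -m crank '[[[0,0,0.5],[0,0,0]],[[0,0,0.4],[0,0,0]],[[0,0,0.3],[0,0,0]],[[0,0,0.2],[0,0,0]],[[0,0,0],[0,0,0]]]'
python3 -m crank '[[[0,0,0.2],[0,0,0]],[[0,0,0.1],[0,0,0]],[[0,0,0.1],[0,0,0]],[[0,0,0],[0,0,0]],[[0,0,0],[0,0,0]]]'
python3 - <<'E'
from h import *
im,d=load('scene'); P=cloud('scene',d)
w=(np.abs(P[...,2]-.06)<.008)&(im[...,0]<130)&(im[...,0].astype(int)-im[...,2]>25)
w[:180]=0;w[200:]=0;w[:,:260]=0;w[:,282:]=0
print(w.sum(),P[w].mean(0))
E
```

```text
clock: 7.5
tcp_pos: [0.5245, -0.1735, 0.1661]
orientation: [0.704, -3.061, -0.002]
contact_force: [-1.0, -0.1, -3.9]
grip_width: 0.0085
gripper_force: 68.3
clock: 8.0
tcp_pos: [0.5249, -0.1748, 0.1534]
orientation: [-0.701, 3.062, -0.0]
contact_force: [-0.7, -0.2, -4.1]
grip_width: 0.0087
gripper_force: 68.3
clock: 8.5
tcp_pos: [0.5249, -0.1749, 0.1494]
orientation: [-0.701, 3.062, -0.0]
contact_force: [0.3, 0.0, -4.6]
grip_width: 0.0085
gripper_force: 68.4
55 [0.51555094 0.05885566 0.05993732]
```

```bash
python3 -m crank '[[[0,0,0.1],[0,0,0]],[[0,0,0],[0,0,0]]]'
python3 -m crank '[[[0,0,0.1],[0,0,0]],[[0,0,0],[0,0,0]]]'
```

```text
clock: 8.7
tcp_pos: [0.5253, -0.1756, 0.1491]
orientation: [-0.7, 3.061, -0.002]
contact_force: [0.1, -2.2, 4.3]
grip_width: 0.0085
gripper_force: 69.1
clock: 8.9
tcp_pos: [0.5255, -0.1759, 0.149]
orientation: [-0.699, 3.061, -0.002]
contact_force: [-3.5, -1.0, 12.2]
grip_width: 0.0087
gripper_force: 70.1
```

```bash
python3 -m crank '[[[0,0,-0.1],[0,0,0]],[[0,0,0],[0,0,0]]]'
python3 -m crank '[[[0,0,0],[0,0,0]],[[0,0,0],[0,0,0]],[[0,0,0],[0,0,0]],[[0,0,0],[0,0,0]],[[0,0,0],[0,0,0]]]' 5
python3 -m crank '[[[0,0,-1],[0,0,0]],[[0,0,-2],[0,0,0]],[[0,0,-3],[0,0,0]],[[0,0,-3],[0,0,0]],[[0,0,-3],[0,0,0]]]'
python3 - <<'E'
from h import *
s=state(); R=Ro.from_rotvec(s['orientation']).as_matrix()
p=np.array(s['tcp_pos']); print(R.T@(np.array([.503,.309,.28])-p)*100)
im,d=grab('scene'); save(im[60:260,120:370],'placed',3)
P=cloud('scene',d)
k=P[(P[...,2]>.158-.01)&(P[...,2]<.18)&(np.abs(P[...,0]-.52)<.1)&(np.abs(P[...,1]+.17)<.08)]
print('handle',cv2.minAreaRect(k[:,:2].astype(np.float32)),np.percentile(k[:,2],[5,95]))
k=P[(P[...,2]>.014)&(P[...,2]<.03)&(P[...,0]>.38)&(P[...,0]<.66)&(P[...,1]>-.33)&(P[...,1]<-.08)]
print('tray',cv2.minAreaRect(k[:,:2].astype(np.float32)))
E
```

```text
clock: 9.1
tcp_pos: [0.5254, -0.1755, 0.1491]
orientation: [-0.7, 3.061, -0.002]
contact_force: [-1.5, -3.4, 6.9]
grip_width: 0.0084
gripper_force: 69.5
clock: 9.6
tcp_pos: [0.5248, -0.1747, 0.1482]
orientation: [0.701, -3.062, -0.0]
contact_force: [-0.3, -0.1, -0.4]
grip_width: 0.0497
gripper_force: 0.0
clock: 10.1
tcp_pos: [0.5247, -0.175, 0.2702]
orientation: [-0.701, 3.062, -0.0]
contact_force: [0.3, -0.2, 0.1]
grip_width: 0.0499
gripper_force: 0.0
clock 10.1
tcp_pos [ 0.5247 -0.175   0.2702]
orientation [-7.007e-01  3.062e+00 -3.000e-04]
contact_force [ 0.2968 -0.2298  0.0963]
grip_width 0.0499
gripper_force 0.0
joints [-0.1148  0.2452  0.3904  1.8259 -0.1045  1.0901  2.3342]
[[-0.9   -0.435  0.   ]
 [-0.435  0.9   -0.   ]
 [-0.    -0.    -1.   ]]
[-19.09610208  44.52086087  -0.98074095]
handle ((0.524463415145874, -0.1752655953168869), (0.10826520621776581, 0.010919945314526558), 25.879350662231445) [0.15477777 0.17435221]
tray ((0.525105893611908, -0.17688170075416565), (0.201833114027977, 0.1616140604019165), 2.6917152404785156)
```

View pics/placed.png

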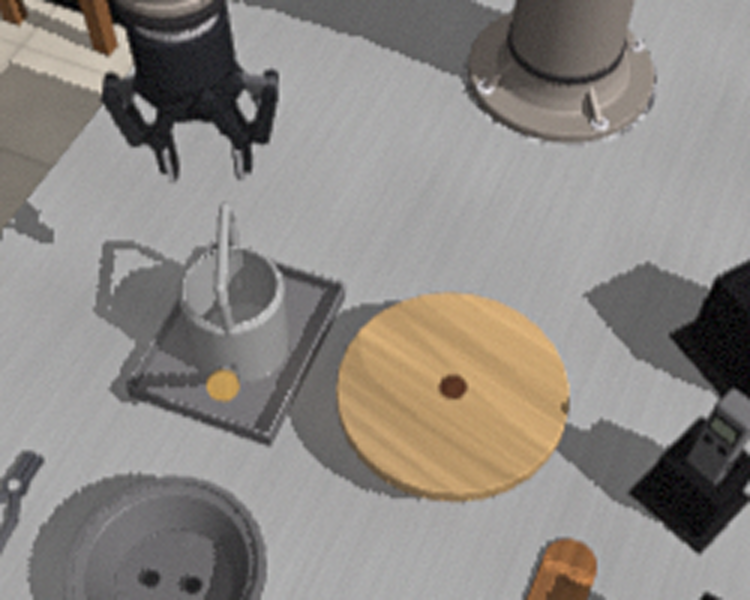

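The can stands upright in the tray with the gripper clear (handle at (225,260)). It measures within a few mm of the tray centre. Now the meter.

```bash
for i in 1 2 3; do python3 -m crank '[[[-1.194,2.782,0],[0,0,0]],[[-1.194,2.782,0],[0,0,0]],[[-1.194,2.782,0],[0,0,0]],[[-1.194,2.782,0],[0,0,0]],[[-1.194,2.782,0],[0,0,0]]]' 6.5 >/dev/null; done
python3 -m crank '[[[-1.194,2.782,-1],[0,0,0]],[[0,0,0],[0,0,0.1075]],[[0,0,0],[0,0,0.1075]],[[0,0,0],[0,0,0.1075]],[[0,0,0],[0,0,0.1075]]]' >/dev/null
python3 -m crank '[[[0,0,0],[0,0,0.1075]],[[0,0,0],[0,0,0.1075]],[[0,0,0],[0,0,0.1075]],[[0,0,0],[0,0,0.1075]],[[0,0,0],[0,0,0]]]' >/dev/null
python3 - <<'E'
from h import *
s=state(); R=Ro.from_rotvec(s['orientation']).as_matrix()
p=np.array(s['tcp_pos'])
im,d=grab('scene'); save(im[100:260,270:430],'meter',3.75)
P=cloud('scene',d)
k=P[(P[...,2]>.172)&(P[...,2]<.19)&(np.abs(P[...,0]-.503)<.04)&(np.abs(P[...,1]-.309)<.04)]
q=cv2.minAreaRect(k[:,:2].astype(np.float32));print(q)
print(R.T@(np.array([q[0][0],q[0][1],.132])-p)*100, 'yang',np.degrees(np.arctan2(R[1,1],R[0,1])))
E
```

```text
clock 12.65
tcp_pos [0.5032 0.309  0.2788]
orientation [6.4080e-01 3.0751e+00 4.0000e-04]
contact_force [-0.2086 -0.4763 -0.2661]
grip_width 0.0647
gripper_force 0.0
joints [-0.8587  0.2985  0.2546  1.7231 -0.0819  1.1299  0.5801]
[[-0.917  0.399  0.   ]
 [ 0.399  0.917  0.   ]
 [-0.     0.    -1.   ]]
((0.5038859248161316, 0.3092792332172394), (0.03546462208032608, 0.027506647631525993), 67.83323669433594)
[-0.05120369  0.04610689 14.67911128] yang 66.45983133272553
```

View pics/meter.png

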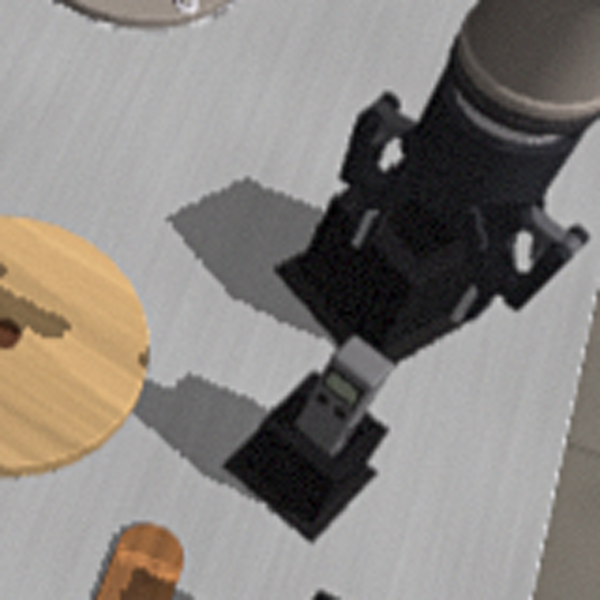

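The fingers at (365,225) and (465,300) straddle the meter's top at (362,360), aligned with its wide faces. Descending, gripping and drawing it out.

```bash
python3 -m crank '[[[0,0,2],[0,0,0]],[[0,0,3],[0,0,0]],[[0,0,3],[0,0,0]],[[0,0,2],[0,0,0]],[[0,0,1.5],[0,0,0]]]'
python3 -m crank '[[[0,0,1.5],[0,0,0]],[[0,0,1.0],[0,0,0]],[[0,0,0.7],[0,0,0]],[[0,0,0],[0,0,0]],[[0,0,0],[0,0,0]]]'
python3 -m crank '[[[0,0,0],[0,0,0]],[[0,0,0],[0,0,0]],[[0,0,0],[0,0,0]],[[0,0,0],[0,0,0]],[[0,0,0],[0,0,0]]]' 1 60
python3 -m crank '[[[0,0,0],[0,0,0]],[[0,0,0],[0,0,0]],[[0,0,0],[0,0,0]]]'
```

```text
clock: 13.2
tcp_pos: [0.5026, 0.3086, 0.1619]
orientation: [-0.634, -3.076, 0.002]
contact_force: [0.1, -0.5, -0.1]
grip_width: 0.065
gripper_force: 0.0
clock: 13.7
tcp_pos: [0.5035, 0.3092, 0.1317]
orientation: [0.639, 3.076, 0.001]
contact_force: [0.0, 0.5, -0.7]
grip_width: 0.065
gripper_force: 0.0
clock: 14.2
tcp_pos: [0.5036, 0.3092, 0.1321]
orientation: [0.639, 3.075, 0.001]
contact_force: [-0.9, -1.0, 5.4]
grip_width: 0.0354
gripper_force: 60.1
clock: 14.5
tcp_pos: [0.5036, 0.3093, 0.1321]
orientation: [0.639, 3.075, 0.001]
contact_force: [-0.7, -0.8, 5.9]
grip_width: 0.0356
gripper_force: 60.1
```

```bash
python3 -m crank '[[[0,0,-0.5],[0,0,0]],[[0,0,-1],[0,0,0]],[[0,0,-1],[0,0,0]],[[0,0,-1],[0,0,0]],[[0,0,-1],[0,0,0]]]'
python3 -m crank '[[[0,0,-2],[0,0,0]],[[0,0,-2],[0,0,0]],[[0,0,-2],[0,0,0]],[[0,0,-1.5],[0,0,0]],[[0,0,0],[0,0,0]]]'
python3 - <<'E'
from h import *
s=state(); R=Ro.from_rotvec(s['orientation']).as_matrix()
p=np.array(s['tcp_pos'])
im,d=grab('scene'); save(im[60:260,270:430],'lifted',3)
P=cloud('scene',d)
# meter case grey points
k=P[(P[...,2]>.15)&(P[...,2]<.225)&(np.abs(P[...,0]-.503)<.04)&(np.abs(P[...,1]-.309)<.04)]
for a in np.arange(.15,.225,.015):
    q=k[(k[:,2]>=a)&(k[:,2]<a+.015)]
    if len(q)>5: print(round(a,3),len(q),np.array(cv2.minAreaRect(q[:,:2].astype(np.float32))[0]).round(4),q.mean(0).round(4))
print(R.T@(np.array([.5153,.0589,.242])-p)*100)
E
```

```text
clock: 15.0
tcp_pos: [0.5033, 0.3091, 0.1774]
orientation: [0.639, 3.076, 0.001]
contact_force: [-0.3, 0.4, -2.4]
grip_width: 0.0354
gripper_force: 59.8
clock: 15.5
tcp_pos: [0.5044, 0.3098, 0.2542]
orientation: [0.639, 3.073, 0.006]
contact_force: [-0.6, -0.6, -1.2]
grip_width: 0.0354
gripper_force: 59.9
clock 15.5
tcp_pos [0.5044 0.3098 0.2542]
orientation [0.6389 3.0728 0.0061]
contact_force [-0.5629 -0.6462 -1.2351]
grip_width 0.0354
gripper_force 59.8912
joints [-0.8548  0.3197  0.2517  1.7528 -0.0895  1.0752  0.5876]
[[-0.917  0.399  0.004]
 [ 0.399  0.917  0.003]
 [-0.002  0.004 -1.   ]]
0.15 8 [0.5103 0.3101] [0.5096 0.3094 0.158 ]
0.165 12 [0.5109 0.3074] [0.5112 0.307  0.1701]
0.18 48 [0.5135 0.3105] [0.5151 0.3087 0.1875]
0.195 55 [0.5124 0.3099] [0.515  0.3072 0.2026]
0.21 61 [0.5136 0.3098] [0.5154 0.3076 0.2179]
[-10.99657801 -22.57863292   1.14636881]
```

View pics/lifted.png

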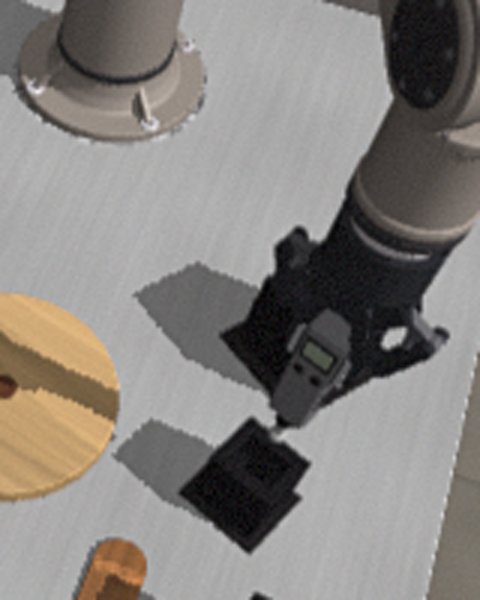

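The meter is out and upright in the gripper, with its tip at (278,432) above the empty socket. Carrying it to the plug.

```bash
python3 -m crank '[[[-0.5,-1.0,0],[0,0,0]],[[-0.9,-1.8,0],[0,0,0]],[[-1,-2.1,0],[0,0,0]],[[-1,-2.1,0],[0,0,0]],[[-1,-2.1,0],[0,0,0]]]' >/dev/null
python3 -m crank '[[[-1,-2.1,0],[0,0,0]],[[-1,-2.1,0],[0,0,0]],[[-1,-2.1,0],[0,0,0]],[[-1,-2.1,0],[0,0,0]],[[-1,-2.0,0],[0,0,0]]]' >/dev/null
python3 -m crank '[[[-0.9,-1.7,0],[0,0,0]],[[-0.5,-1.0,0],[0,0,0]],[[-0.2,-0.4,0],[0,0,0]],[[-0.1,0,0],[0,0,0]],[[0,0,0],[0,0,0]]]'
python3 -m crank '[[[0,0,1],[0,0,0]],[[0,0,1.5],[0,0,0]],[[0,0,1.5],[0,0,0]],[[0,0,0.8],[0,0,0]],[[0,0,0],[0,0,0]]]'
python3 - <<'E'
from h import *
s=state(); R=Ro.from_rotvec(s['orientation']).as_matrix()
p=np.array(s['tcp_pos'])
im,d=grab('scene'); save(im[130:220,220:330],'plug',6)
print(R.T@(np.array([.5153,.0589,.186])-p)*100)
E
```

```text
clock: 17.05
tcp_pos: [0.5149, 0.0583, 0.2511]
orientation: [-0.638, -3.076, -0.0]
contact_force: [0.3, 0.4, -1.2]
grip_width: 0.035
gripper_force: 59.9
clock: 17.55
tcp_pos: [0.5139, 0.058, 0.2018]
orientation: [-0.637, -3.074, 0.002]
contact_force: [-0.1, -0.3, -2.4]
grip_width: 0.0352
gripper_force: 59.9
clock 17.55
tcp_pos [0.5139 0.058  0.2018]
orientation [-6.3730e-01 -3.0736e+00  2.1000e-03]
contact_force [-0.1319 -0.2911 -2.3933]
grip_width 0.0352
gripper_force 59.943
joints [-0.54    0.2587  0.3644  1.9787 -0.114   0.9265  1.0441]
[[-0.918  0.398 -0.003]
 [ 0.398  0.918 -0.001]
 [ 0.002 -0.002 -1.   ]]
[-0.09553138  0.14565404  1.5781918 ]
```

View pics/plug.png

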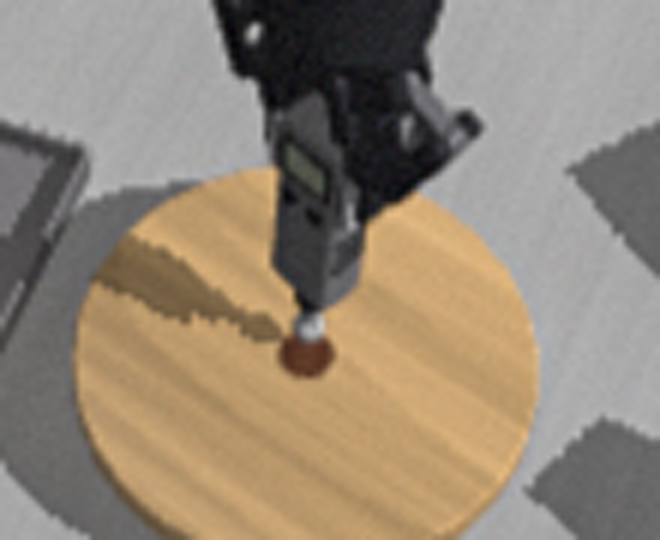

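The ball at (311,326) is just above the plug at (307,355), with the meter upright. I'll lower it in small steps.

```bash
python3 -m crank '[[[-0.05,0.1,0.5],[0,0,0]],[[0,0,0.5],[0,0,0]],[[0,0,0.2],[0,0,0]],[[0,0,0],[0,0,0]],[[0,0,0],[0,0,0]]]'
python3 -m crank '[[[0,0,0.2],[0,0,0]],[[0,0,0.2],[0,0,0]],[[0,0,0],[0,0,0]],[[0,0,0],[0,0,0]],[[0,0,0],[0,0,0]]]'
python3 -m crank '[[[0,0,0.2],[0,0,0]],[[0,0,0.2],[0,0,0]],[[0,0,0],[0,0,0]],[[0,0,0],[0,0,0]],[[0,0,0],[0,0,0]]]'
```

```text
clock: 18.1
tcp_pos: [0.5158, 0.0582, 0.1914]
orientation: [0.639, 3.076, 0.0]
contact_force: [-0.1, -0.3, -1.4]
grip_width: 0.0351
gripper_force: 59.9
clock: 18.6
tcp_pos: [0.5158, 0.0583, 0.1873]
orientation: [0.639, 3.076, 0.0]
contact_force: [0.7, -0.1, -0.8]
grip_width: 0.0357
gripper_force: 59.9
clock: 19.1
tcp_pos: [0.516, 0.0583, 0.1835]
orientation: [0.639, 3.075, 0.0]
contact_force: [-0.3, 0.2, 0.3]
grip_width: 0.0354
gripper_force: 60.2
```

```bash
python3 -m crank '[[[0,0,0.15],[0,0,0]],[[0,0,0.1],[0,0,0]],[[0,0,0.1],[0,0,0]],[[0,0,0],[0,0,0]],[[0,0,0],[0,0,0]]]'
python3 -m crank '[[[0,0,0],[0,0,0]],[[0,0,0],[0,0,0]],[[0,0,0],[0,0,0]],[[0,0,0],[0,0,0]],[[0,0,0],[0,0,0]]]'
python3 - <<'E'
from h import *
fs=[]
for i in range(8):
    optics.grab_frame('top'); s=monitor.get_obs(); fs.append([s['contact_force'][2],s['tcp_pos'][2]])
print(np.mean(fs,0),np.std(fs,0))
im,d=grab('scene'); save(im[130:220,170:330],'final',5)
# ball / plug rays
m=optics.camera_model('scene');R=np.array(m['R']);t=np.array(m['t']);f=192/np.tan(np.radians(m['vertical_fov']/2));C=-R.T@t
P=cloud('scene',d)
k=P[(P[...,2]>.148)&(P[...,2]<.18)&(np.abs(P[...,0]-.52)<.1)&(np.abs(P[...,1]+.17)<.08)]
print('can handle',np.array(cv2.minAreaRect(k[:,:2].astype(np.float32))[0]))
w=C+np.array([.5153,.0589,.068])*0
for X in([.5153,.0589,.068],):
    c=R@np.array(X)+t; print('expected ball centre in crop',((f*c[0]/c[2]+m['cx']-170)*5,(f*c[1]/c[2]+m['cy']-130)*5),'px/mm',f/c[2]*5/1000)
E
```

```text
clock: 19.6
tcp_pos: [0.516, 0.0583, 0.1799]
orientation: [0.639, 3.076, 0.0]
contact_force: [-0.7, 0.4, 3.0]
grip_width: 0.0351
gripper_force: 60.3
clock: 20.1
tcp_pos: [0.5159, 0.0583, 0.1799]
orientation: [0.639, 3.076, 0.0]
contact_force: [0.6, 0.5, 2.5]
grip_width: 0.0359
gripper_force: 60.3
[2.57388363 0.17983579] [3.73553979e-01 4.26605435e-06]
can handle [ 0.52465618 -0.17534015]
expected ball centre in crop (np.float64(503.2713448162005), np.float64(285.22053549823397)) px/mm 1.7111570692842233
```

View pics/final.png

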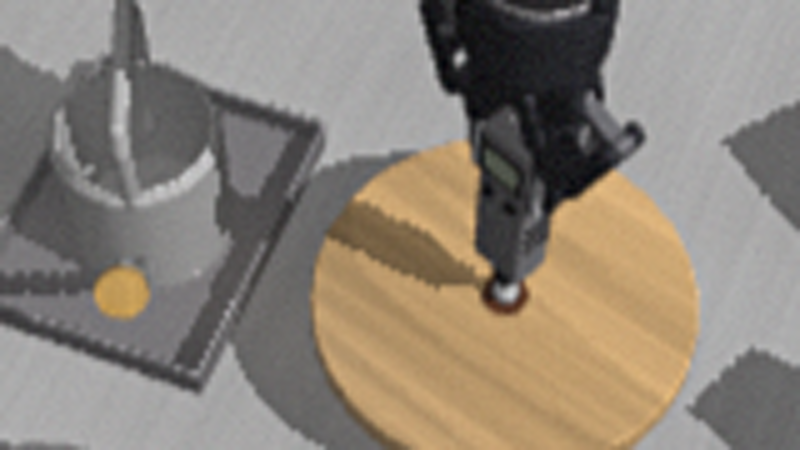

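The ball at (505,290) sits in the middle of the plug, about 3 mm from the expected (503,285). The contact force is about 4.3 N net, the meter is upright, and the can stands in the tray. Handing in.

```bash
python3 -c "
from bench import r
print(r.hand_in())"
```

```text
the job is handed in; nothing more can be done
None
```

The job is handed in, though no verdict came back: the can stands upright in the drip tray and the gripped meter is upright on the plug, probe in about 6 mm (half travel) at roughly 4 N, with the pot, pliers and spatula left alone.

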